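# Third hand at the mould-strapping stop

### The arm

A 6-joint arm with a two-finger parallel gripper is mounted at the origin on the work surface. World frame = base frame: x ahead of the robot, y to its left, z up, the work surface at z = 0. Lengths are in m, angles in degrees, forces in N, time in s.
With the tool pointing down it reaches from about 0.3 to 1 m from the base axis. Payload 5.1 kg.
Tool frame: the origin (TCP) lies midway between the tips of the shut fingers; the grasp point (between the pads) lies grip_depth behind it (grip_depth is the distance from the TCP to the grasp point, in m); z points along the fingers, y is the line along which they close (so a half turn about z gives the same grasp; the last joint's range is limited). The gripper opens to 95 mm and grips with 3 to 60 N. Pads are 20 mm wide; open, the fingers measure 119 mm over their backs; the gripper's body (75 mm by 180 mm) begins 59 mm behind the grasp point.
Start: joints at [-68.675, 7.093, 94.555, -0, 78.352, -4.733], TCP at [0.286, -0.584, 0.215] pointing down, gripper open.
Joint ranges: [-149.61, 149.61], [-58.7, 133.49], [1.44, 155.28], [-77.14, 257.14], [18.33, 153.61], [-166.67, 166.67]. Speed limits (degrees/s): [147.25, 147.25, 180, 180, 180, 180].

### API

Orientations are given as a 3x3 rotation matrix whose columns are the frame's x, y, z axes.
In Python, from workcell import * gives the robot as it stands. The module is installed in compiled form; this text tells all that it offers.
- The arm moves only by the shell command python3 -m pendant 'ROWS' [OPENING] [FORCE]. ROWS is JSON, a list of rows, each a list of 2 entries, a list of its own where there are three numbers: the shift along the world's x, y, z in mm, then the turn, a rotation vector about the world's x, y, z in rad. A call has 1 to 5 rows; each row shifts and turns the commanded pose from where the row before left it; what a row does not reach is not made up. A row lasts 1/10 s, in which the tool goes at most 50 mm and 8.59 degrees, less where a joint would pass 70% of its speed; a pose out of reach is approached as far as the arm can. A call with a gripper value outside its range is refused whole. OPENING is the opening in per cent of the stroke, from 0 (shut) to 100 (fully open), set as the call begins (- or left out, the last holds). The fingers move at their own pace and stop on an object; FORCE is the grip in N (left out, the last holds). Time passes only in rows, so rows that do not move let the fingers close. It gives the time, the measured TCP pose, the force, the opening and the grip force at its end, in the units of the state.
- read_state(): the state, without advancing time (a new reading comes with each control period).
- capture(name): name is "scene" or "top" or "wrist"; returns the picture (480x640x3 uint8, red, green, blue); there is no depth.
- calibration(name): a dict with "vfov" (degrees; the focal length in pixels is half the picture's height over the tangent of half this angle, whatever the lens; pixels are square), "cx", "cy" (the principal point, pixels), "D" ([k1, k2, p1, p2, k3] as OpenCV has them; the pictures are not rectified), "rvec" (rotation vector, rad) and "tvec" (3), from world to camera coordinates, as OpenCV has them. Camera axes: x right, y down, z forward; pixel columns grow to the right and rows downward; lengths in m; the calibration is good to about 2 mm. A picture is of the moment at which its call begins: read the wrist's pose just before it. calibration takes no time and is no camera call; for the wrist camera it gives the pose at the moment of the call.
- sign_off(): hands the job in; it is judged then, once.
The state is a dict: "time_s": time; "qpos": joint angles; "dq": joint speeds; "effort": joint torques, N m; "tcp_pos": TCP position; "orientation": TCP orientation; "force": force on the tool from outside, world axes, zero at the start; "ft_torque": the same for the moment, N m; "width": finger opening in m; "grip_force": force on a finger pad.
Only numpy, scipy, OpenCV 4.12 (cv2) and the standard library are available. Lean on these libraries where they do the work, as an engineer would, in place of code of your own. Each camera call takes 0.05 s, during which the arm holds its last target. There are 200 camera calls.

### The job

Turn the strap tensioner's dial to its three-dot mark and let go of it. Then bring the loose plaster mould half, standing on the bench, face to face with the half in the spring stop, edges in line, and press it gently until the stop's pointer stands midway between the two lines on the wooden block, never running the stop to the end of its travel and leaving the other things on the bench where they are. Finish while still holding it pressed there, so that I can put the strap round: do not let go.

Things in the scene. Friction and masses are not known exactly. Their poses are not given: they have to be found in the camera images.
- dial (a joint): the tensioner's dial (rad): clockwise seen from above is positive. Its four marks are at -0.9 (one dot), -0.3 (two dots), +0.3 (three dots) and +0.9 (four dots), it turns stiffly (0.05 N m) and stays where it is left; range -1 to 1
- dial_grip (a point): on the dial's vertical axis, 78 above the bench, at the height to grip. The dial is a black disc 52 across with a bar grip 48 long, 14 thick, from 60 to 90 above the bench. This point turns with the dial: its x axis runs along the bar; a white line on top of the bar marks the pointing end, at -x
- tensioner: the strap tensioner: grey steel box 120 x 120, 50 tall, fixed, origin at its underside's centre; the dial's axis is 2 along +x from there, and a dark block 75 tall (rollers to 96) stands along its +x edge, 61 and more from the axis. Rows of 1, 2, 3 and 4 black dots on its top, on the robot's side of the dial, are its marks
- loose_half: the loose plaster mould half: an off-white block 45 (x) x 56 (y) x 90 tall (z), about 0.24 kg, standing on the bench; origin at the centre of its underside. Its parting face is the +x side: 56 wide, 90 tall, with a pouring notch 24 wide, 14 deep and 20 tall at the middle of the face's top edge. It can be gripped across its 56 mm width
- loose_mid (a point): centre of the loose half, 45 above its underside; axes as the loose half
- loose_face (a point): centre of the loose half's parting face, 22.5 along +x from loose_mid, 45 above its underside; axes as the loose half
- held_face (a point): centre of the held half's parting face; the held half is the matching plaster block, same size, standing at bench height, carried by the spring stop and sliding with it. The face looks along -x of this point, 45 above the bench; +x is the level pressing direction, in which the face yields. The mating faces touch when loose_face coincides with held_face
- stop (a joint): how far the spring stop is pushed in (m): 0 at rest, end of travel at 0.035. It pushes back with 2 N at the start of its travel and 0.45 N more per mm. The dark tip of its pointer is at the first black line on the wooden block at 0.010 and at the second at 0.020
- jig: the fixed part of the spring stop, origin on the bench under the held face at rest, +x the pressing direction: a wooden block 55 (x) x 110 (y), 52 tall, its near face at x = 115, with two black lines across its top at x = 132 and 142. A steel pointer bar 8 wide runs back over it from the stop's steel plate
- tool_pot: bystander: white open pot 100 across, 110 tall, full of modelling tools that stand up to about 210; origin at its underside's centre
- vase: bystander: brown clay vase 96 across, 130 tall; origin at its underside's centre
- bowl: bystander: brown clay bowl 130 across, 50 tall; origin at its underside's centre
- mug: bystander: blue mug 76 across, 85 tall; origin at its underside's centre
- rib: bystander: flat wooden throwing rib 110 x 50 x 6; origin at its underside's centre
- brush: bystander: brush 180 long lying on the bench; origin at its middle, on the bench
- scraper: bystander: wooden-handled scraper 190 long lying on the bench; origin at its middle, on the bench
Mind the look-alikes: they are no part of the job. Leave any turquoise look-alike of the tensioner alone. What is shaped like the loose_half but purple is not meant.

How it is judged:
By the outcome, as a careful person would: the job done as asked, in the order asked, and still so for the second after the job is handed in, while the arm keeps its last pose, push and grip.
It also fails if it takes over 61 s, if anything falls off the work surface, if the arm or the gripper's body presses on something with over 40 N, if the wrist force passes 120 N, or if a joint passes its speed limit or range.

## Working session

There is one attempt and no reset: what is moved stays moved. The work goes in short steps, Python scripts to look and compute and a shell command to move; the robot and the scene stay as the last step left them, time stands still between calls to the robot, and variables do not carry over. Pictures are saved under pics/ and viewed, at most 10 in all, crops included, and the job is handed in when it is done.

```bash
mkdir -p pics
cat > h.py <<'E'
from workcell import *
import numpy as np, cv2
def cam(n):
    c=calibration(n); f=240/np.tan(np.radians(c["vfov"])/2)
    K=np.array([[f,0,c["cx"]],[0,f,c["cy"]],[0,0,1]]); R=cv2.Rodrigues(np.array(c["rvec"],float))[0]
    return K,np.array(c["D"],float),R,np.array(c["tvec"],float).reshape(3)
def toz(C,px,z):
    K,D,R,t=C; p=cv2.undistortPoints(np.array(px,float).reshape(-1,1,2),K,D).reshape(-1,2)
    d=np.c_[p,np.ones(len(p))]@R; o=-R.T@t
    return o+d*((z-o[2])/d[:,2])[:,None]
def proj(C,P):
    K,D,R,t=C; return cv2.projectPoints(np.array(P,float).reshape(-1,1,3),cv2.Rodrigues(R)[0],t,K,D)[0].reshape(-1,2)
def save(n,im): cv2.imwrite("pics/"+n+".png",im[...,::-1])
E
python3 - <<'E'
from h import *
for n in("top","scene"):
    im=capture(n); save(n+"0",im); C=cam(n); print(n,-C[2].T@C[3])
s=read_state(); print(s)
E
```

```text
top [0.1383032  0.00309018 1.6366486 ]
scene [ 1.16586376 -0.3075002   0.97059526]
{'time_s': 0.1, 'qpos': array([-6.86756562e+01,  7.12899396e+00,  9.46256887e+01, -1.39993798e-03,
        7.83537631e+01, -4.73161842e+00]), 'dq': array([-0.03077329, -0.0759603 , -0.18349179,  0.06865391,  0.0929729 ,
        0.02241291]), 'effort': array([ 6.45528780e-04, -4.18881726e+01, -3.61095572e+01,  7.77316815e-02,
        4.61653189e-02, -5.12967495e-05]), 'tcp_pos': array([ 0.28527487, -0.58339819,  0.2135245 ]), 'orientation': array([[ 8.98363320e-01,  4.39252593e-01, -7.10579612e-04],
       [ 4.39253147e-01, -8.98361617e-01,  1.75444995e-03],
       [ 1.32289240e-04, -1.88825781e-03, -9.99998208e-01]]), 'force': array([-0.31242009,  0.14996292, -0.01980164]), 'ft_torque': array([0.03640161, 0.03731645, 0.08877871]), 'grip_force': 0.0, 'width': 0.09500237367783022}
```

View pics/top0.png

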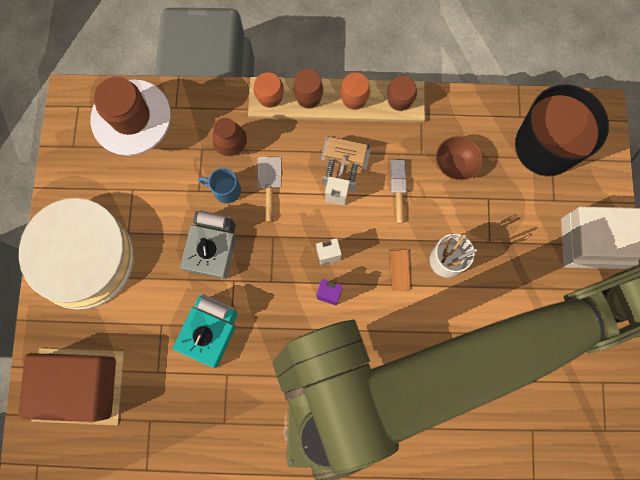

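View pics/scene0.png

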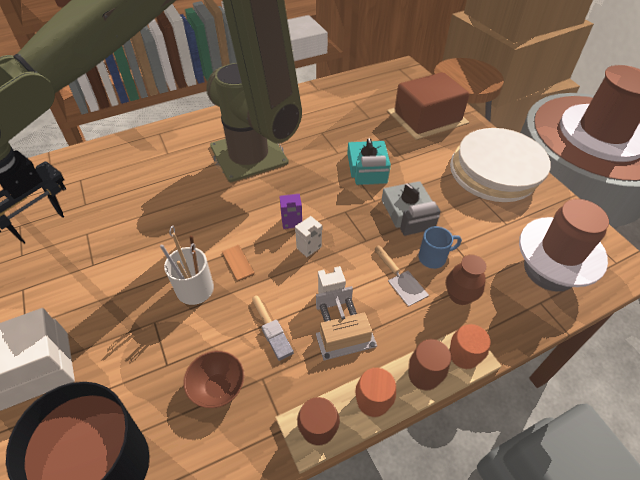

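Top view: the grey tensioner is at (208,248) and its turquoise look-alike at (205,332). The off-white loose half is at (328,250) and the purple one at (329,291). The held half is at (337,190) in the jig. Grey and off-white fit the description; I'll confirm this in an enlarged crop.

Run:
```python
from h import *
im=cv2.imread("pics/top0.png")[130:298,178:384]
cv2.imwrite("pics/crop.png",cv2.resize(im,None,fx=3.5,fy=3.5,interpolation=cv2.INTER_CUBIC))
C=cam("top")
print(toz(C,[[205,248]],.09),toz(C,[[328,245],[336,185]],.09), proj(C,[[.5,0,.09],[.5,.01,.09]]))
```

```text
[[0.43938954 0.32898708 0.09      ]] [[ 0.45557264  0.01284094  0.09      ]
 [ 0.61697933 -0.00392608  0.09      ]] [[333.41699358 228.30114581]
 [329.55097925 228.20229227]]
```

View pics/crop.png

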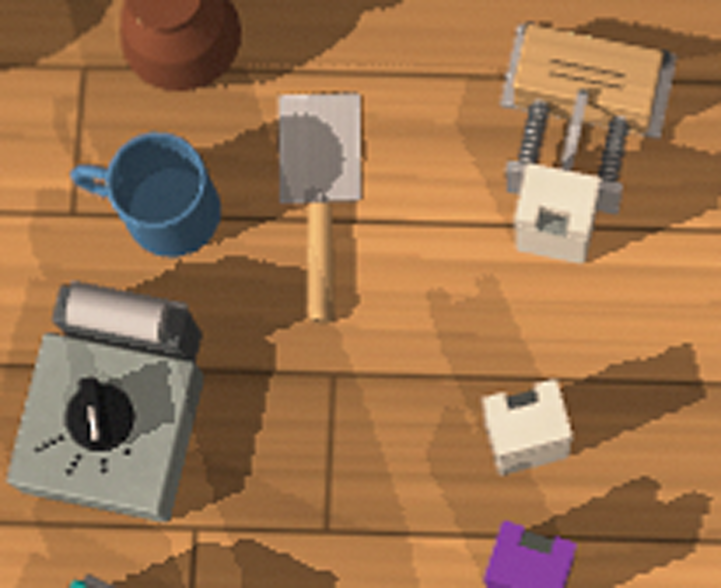

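The crop confirms it: the grey tensioner has its dial at crop (98,415), white line pointing to about (95,435). Its dots run 1 to 4 from right to left: (127,452), (103,464), (72,464), (50,445). The off-white loose half is at crop (527,425), notch on the far side, and the jig is at (560,130). I'll carry the wrist camera over the dial.

```bash
python3 -m pendant '[[[0,0,50],[0,0,0]],[[0,0,50],[0,0,0]],[[0,0,50],[0,0,0]],[[8,48,0],[0,0,0.1415]],[[8,48,0],[0,0,0.1415]]]' 100 >/dev/null
python3 -m pendant '[[[8,48,0],[0,0,0.1415]],[[8,48,0],[0,0,0.1415]],[[8,48,0],[0,0,0.1415]],[[8,48,0],[0,0,0.1415]],[[8,48,0],[0,0,0.1415]]]'
python3 -m pendant '[[[8,48,0],[0,0,0.1415]],[[8,48,0],[0,0,0.1415]],[[8,48,0],[0,0,0.1415]],[[8,48,0],[0,0,0.1415]],[[8,48,0],[0,0,0.1415]]]' >/dev/null
python3 -m pendant '[[[8,48,0],[0,0,0.1415]],[[8,48,0],[0,0,0.1415]],[[8,48,0],[0,0,0.1415]],[[8,48,0],[0,0,0.1415]],[[8,48,0],[0,0,0.1415]]]' >/dev/null
python3 -m pendant '[[[8,48,0],[0,0,0.1415]],[[8,48,0],[0,0,0.1415]],[[0,0,0],[0,0,0]]]'
python3 - <<'E'
from h import *
C=cam("wrist"); im=capture("wrist"); save("w1",im); s=read_state()
np.savez("w1.npz",K=C[0],D=C[1],R=C[2],t=C[3])
print(s["tcp_pos"],s["orientation"].round(3),s["qpos"].round(1),-C[2].T@C[3],C[2])
try: print(grip_depth)
except Exception as e: print(e)
E
```

```text
time_s: 1.1
tcp_pos: [0.3412, -0.246, 0.3641]
orientation: [[0.12, 0.993, -0.0], [0.993, -0.12, 0.0], [0.0, -0.0, -1.0]]
force: [1.6, 0.8, 0.3]
width: 0.0952
grip_force: 0.0
time_s: 2.4
tcp_pos: [0.437, 0.3322, 0.3621]
orientation: [[-1.0, -0.009, -0.004], [-0.009, 1.0, -0.001], [0.004, -0.001, -1.0]]
force: [-0.4, -0.2, 0.1]
width: 0.0948
grip_force: 0.0
[0.43699479 0.32999623 0.36269028] [[-1.    -0.005 -0.003]
 [-0.005  1.    -0.002]
 [ 0.003 -0.002 -1.   ]] [ 31.4  -8.7  96.2  -0.   92.7 -58.8] [0.36174796 0.33224061 0.53218818] [[-9.09711116e-03  9.99958613e-01  1.21385046e-04]
 [ 9.64241897e-01  8.74002503e-03  2.64879550e-01]
 [ 2.64867526e-01  2.52668325e-03 -9.64281499e-01]]
0.0188
```

View pics/w1.png

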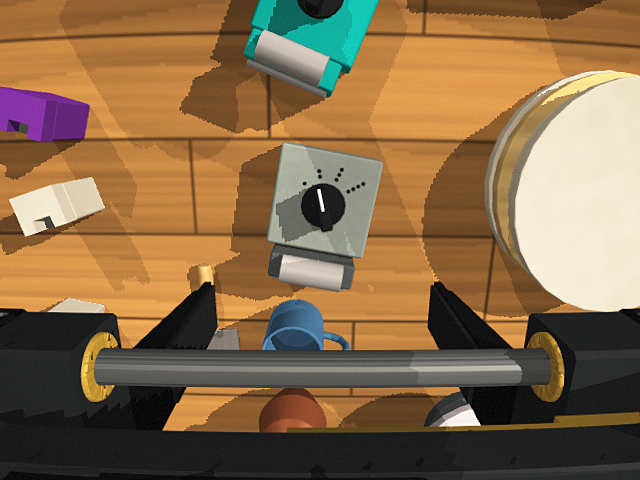

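The wrist view shows the dial disc at (322,205), its white line running (318,190)-(323,212). The dot rows are 1 at (305,184), 2 at (320,174), 3 at (340,173) and 4 at (357,187).

Run:
```python
from h import *
Z=np.load("w1.npz"); C=(Z["K"],Z["D"],Z["R"],Z["t"])
im=cv2.imread("pics/w1.png"); g=cv2.cvtColor(im,cv2.COLOR_BGR2GRAY); hsv=cv2.cvtColor(im,cv2.COLOR_BGR2HSV)
roi=np.zeros_like(g); cv2.fillPoly(roi,[np.array([[288,152],[374,168],[352,246],[278,236]])],255)
dark=cv2.bitwise_and(((g<60)*255).astype(np.uint8),roi)
n,l,st,ce=cv2.connectedComponentsWithStats(dark,connectivity=8)
dots=[]
for i in range(1,n):
    print(i,st[i],ce[i].round(1),toz(C,[ce[i]],.05)[0].round(4))
big=1+np.argmax(st[1:,4]); comp=((l==big)*255).astype(np.uint8)
wh=cv2.bitwise_and(((g>170)*255).astype(np.uint8),cv2.dilate(comp,np.ones((9,9)))) ; wh[:, :300]=0; wh[:,345:]=0; wh[:182]=0;wh[225:]=0
p=np.argwhere(wh)[:,::-1]; print("white",len(p),p.min(0),p.max(0))
wp=toz(C,p,.09)[:,:2]; m=wp.mean(0); u,s,v=np.linalg.svd(wp-m); d=v[0]*-np.sign(v[0][0]); print("line mid",m,"dir",d,"yaw of -dir(x axis)",np.degrees(np.arctan2(-d[1],-d[0])), "ext",np.ptp((wp-m)@d))
c=max(cv2.findContours(comp,0,1)[0],key=len).reshape(-1,2)
q=toz(C,c,.06)[:,:2]
# robust circle r=26
from scipy.optimize import least_squares
r=least_squares(lambda x:np.hypot(*(q-x).T)-.026,q.mean(0),loss="soft_l1",f_scale=.0005); print("disc",r.x, (np.hypot(*(q-r.x).T)*1000).round(0))
# box
box=((hsv[...,1]<45)&(g>70)&(g<215)*1).astype(np.uint8)
# image corners by hand
b=toz(C,[[284,143],[382,161],[270,245],[359,257]],.05); print("boxcorners",b.round(4),b.mean(0))
```

```text
1 [318 169   3   4   9] [318.8 170.7] [0.4055 0.3287 0.05  ]
2 [340 168   3   3   8] [341.1 169.1] [0.4035 0.3544 0.05  ]
3 [338 173   3   3   8] [338.9 174.1] [0.4093 0.3519 0.05  ]
4 [318 175   4   3  10] [319.5 176.2] [0.4118 0.3296 0.05  ]
5 [335 178   3   3   8] [335.9 179.1] [0.415  0.3485 0.05  ]
6 [303 182   3   3   9] [304. 183.] [0.4199 0.3116 0.05  ]
7 [362 182   3   4  10] [362.8 183.5] [0.4198 0.3799 0.05  ]
8 [ 301  184   44   48 1468] [322.8 206.2] [0.447  0.3337 0.05  ]
9 [357 185   3   3   7] [357.7 186. ] [0.4227 0.3741 0.05  ]
10 [352 188   3   3   7] [353.  188.7] [0.426  0.3687 0.05  ]
11 [347 190   3   3   8] [347.9 191.1] [0.4288 0.3628 0.05  ]
white 108 [300 182] [323 211]
line mid [0.42754509 0.32655556] dir [-0.8334804  -0.55254902] yaw of -dir(x axis) 33.5420630844187 ext 0.03495489146558109
disc [0.44517288 0.33353749] [26. 26. 26. 26. 26. 26. 26. 26. 26. 26. 26. 26. 26. 25. 26. 25. 25. 26.
 26. 25. 25. 25. 24. 25. 25. 25. 25. 25. 25. 24. 24. 25. 25. 25. 25. 24.
 24. 24. 25. 25. 24. 24. 24. 25. 25. 24. 24. 24. 24. 23. 24. 24. 24. 25.
 26. 27. 28. 28. 29. 29. 29. 30. 29. 29. 29. 29. 29. 28. 27. 26. 25. 24.
 23. 24. 24. 24. 24. 24. 24. 24. 24. 24. 25. 24. 25. 24. 24. 24. 25. 25.
 25. 25. 25. 25. 25. 25. 24. 24. 25. 25. 26. 25. 25. 25. 25. 26. 26. 26.
 26. 26. 26. 26. 26. 26. 26. 26. 25. 26. 26. 26. 26. 26. 26. 26. 26. 26.
 26. 26.]
boxcorners [[0.3746 0.289  0.05  ]
 [0.3937 0.4011 0.05  ]
 [0.4948 0.2704 0.05  ]
 [0.509  0.3783 0.05  ]] [0.4430274  0.33471006 0.05      ]
```

Run:
```python
from h import *
Z=np.load("w1.npz"); C=(Z["K"],Z["D"],Z["R"],Z["t"])
im=cv2.imread("pics/w1.png"); g=cv2.cvtColor(im,cv2.COLOR_BGR2GRAY)
w=np.zeros_like(g); w[186:214,314:328]=(g[186:214,314:328]>150)
p=np.argwhere(w)[:,::-1]; print(len(p),p.min(0),p.max(0))
P=toz(C,p,.09)[:,:2]; m=P.mean(0); v=np.linalg.svd(P-m)[2][0]; v*=-np.sign(v[0]); print("line",m,v,"deg from -x to +y",np.degrees(np.arctan2(v[1],-v[0])),np.ptp((P-m)@v))
D={1:[[.4199,.3116]],2:[[.4055,.3287],[.4118,.3296]],3:[[.4035,.3544],[.4093,.3519],[.415,.3485]],4:[[.4198,.3799],[.4227,.3741],[.426,.3687],[.4288,.3628]]}
from scipy.optimize import least_squares
def f(x): 
    o=[]
    for k,q in D.items():
        a=x[2]+(-.9,-.3,.3,.9)[k-1]
        for s in q: o.append((s[0]-x[0])*np.sin(a)+(s[1]-x[1])*np.cos(a))
    return o
# dir=(-cos a, sin a); cross = dx*sin a + dy*cos a
r=least_squares(f,[.4445,.3335,.17]); print("axis",r.x[:2],"base deg",np.degrees(r.x[2]),"3-dot deg",np.degrees(r.x[2]+.3),np.abs(r.fun).max())
a=r.x[2];
```

```text
76 [317 189] [324 211]
line [0.43305729 0.33108009] [-0.97858603 -0.20583822] deg from -x to +y -11.878571988953007 0.0244345617955128
axis [0.44457612 0.33329852] base deg 10.373988085182779 3-dot deg 27.562721939107476 0.00030015355235164104
```

```bash
python3 -m pendant '[[[7.5,3.5,-30],[0,0,0.1]],[[0,0,-50],[0,0,0.1]],[[0,0,-50],[0,0,0]],[[0,0,-50],[0,0,0]],[[0,0,-50],[0,0,0]]]' 50 >/dev/null
python3 -m pendant '[[[0,0,-30],[0,0,0]],[[0,0,0],[0,0,0]],[[0,0,0],[0,0,0]],[[0,0,0],[0,0,0]]]'
python3 -c "
from h import *
s=read_state();o=s['orientation'];print(s['tcp_pos'],np.degrees(np.arctan2(-o[1,0],-o[0,0])),s['time_s'],s['width'])"
```

```text
time_s: 3.35
tcp_pos: [0.4469, 0.3321, 0.1079]
orientation: [[-0.98, -0.199, 0.004], [-0.199, 0.98, 0.003], [-0.005, 0.002, -1.0]]
force: [0.5, -0.1, 0.3]
width: 0.0474
grip_force: 0.0
[0.44686743 0.33213591 0.10790025] 11.504733570991558 3.35 0.047449463106568494
```

```bash
python3 -m pendant '[[[-2,1,-30],[0,0,0]],[[0,0,-18],[0,0,0]],[[0,0,0],[0,0,0]],[[0,0,0],[0,0,0]]]'
python3 -m pendant '[[[0,0,0],[0,0,0]],[[0,0,0],[0,0,0]],[[0,0,0],[0,0,0]],[[0,0,0],[0,0,0]],[[0,0,0],[0,0,0]]]' 0 20
```

```text
time_s: 3.75
tcp_pos: [0.4455, 0.3339, 0.0602]
orientation: [[-0.98, -0.2, 0.006], [-0.2, 0.98, 0.003], [-0.006, 0.002, -1.0]]
force: [1.0, 1.3, 4.2]
width: 0.0478
grip_force: 2.5
time_s: 4.25
tcp_pos: [0.4454, 0.3327, 0.0602]
orientation: [[-0.98, -0.201, 0.005], [-0.201, 0.98, -0.0], [-0.005, -0.001, -1.0]]
force: [-1.0, -2.1, 9.2]
width: 0.0138
grip_force: 24.3
```

```bash
python3 -m pendant '[[[0,0,1.5],[0,0,-0.1]],[[0,0,0],[0,0,-0.14]],[[0,0,0],[0,0,-0.14]],[[0,0,0],[0,0,-0.14]],[[0,0,0],[0,0,-0.14]]]'
python3 -m pendant '[[[0,0,0],[0,0,-0.03]],[[0,0,0],[0,0,0]],[[0,0,0],[0,0,0]]]'
python3 -c "
from h import *
s=read_state();o=s['orientation'];print(np.degrees(np.arctan2(o[1,0],-o[0,0])),s['ft_torque'],s['qpos'].round(1))"
```

```text
time_s: 4.75
tcp_pos: [0.4453, 0.3325, 0.0603]
orientation: [[-0.894, 0.447, 0.005], [0.447, 0.894, 0.0], [-0.005, 0.003, -1.0]]
force: [3.5, -2.5, 1.1]
width: 0.0142
grip_force: 23.7
time_s: 5.05
tcp_pos: [0.4453, 0.3325, 0.0603]
orientation: [[-0.884, 0.467, 0.005], [0.467, 0.884, 0.0], [-0.004, 0.003, -1.0]]
force: [4.6, -3.7, 3.2]
width: 0.0137
grip_force: 23.0
27.845148273108684 [-0.70283693 -0.9644758  -0.04433933] [ 31.3   3.6 114.   -0.2  62.1 -30.8]
```

```bash
python3 -m pendant '[[[0,0,0],[0,0,0]],[[0,0,0],[0,0,0]],[[0,0,0],[0,0,0]],[[0,0,20],[0,0,0]],[[0,0,50],[0,0,0]]]' 50
python3 -m pendant '[[[0,0,50],[0,0,0]],[[0,0,50],[0,0,0.12]],[[0,0,50],[0,0,0.12]],[[0,0,50],[0,0,0.12]],[[0,0,35],[0,0,0.12]]]' 100 >/dev/null
python3 -m pendant '[[[0,0,0],[0,0,0]],[[0,0,0],[0,0,0]]]'
python3 - <<'E'
from h import *
C=cam("wrist"); im=capture("wrist"); save("w2",im)
np.savez("w2.npz",K=C[0],D=C[1],R=C[2],t=C[3])
c=proj(C,[[.4446,.3333,.09]])[0].astype(int); print(c)
cr=im[c[1]-75:c[1]+75,c[0]-90:c[0]+90]; save("w2c",cv2.resize(cr,None,fx=4,fy=4,interpolation=cv2.INTER_CUBIC))
E
```

```text
time_s: 5.55
tcp_pos: [0.4383, 0.3302, 0.1227]
orientation: [[-0.884, 0.468, -0.012], [0.468, 0.884, -0.007], [0.008, -0.012, -1.0]]
force: [0.5, -0.1, -0.2]
width: 0.0457
grip_force: 0.0
time_s: 6.25
tcp_pos: [0.4425, 0.3327, 0.3632]
orientation: [[-1.0, 0.008, -0.001], [0.008, 1.0, 0.0], [0.001, 0.0, -1.0]]
force: [-0.9, -0.0, -0.3]
width: 0.0937
grip_force: 0.0
[321 204]
```

View pics/w2c.png

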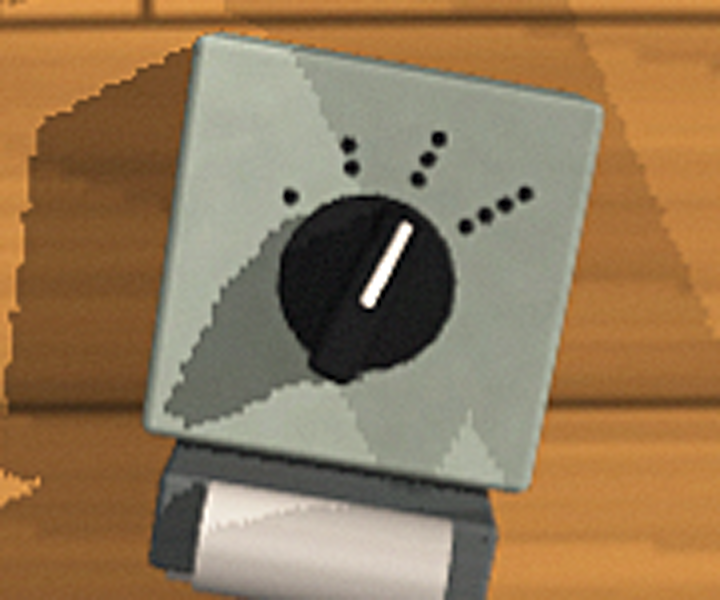

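The dial's white line, (367,303)-(406,226) in the crop, points along the three-dot row (418,180)-(438,139). The dial is set and released. Next I'll view the loose half and the jig.

```bash
python3 -m pendant '[[[22,-42,13],[0,0,0]],[[22,-42,13],[0,0,0]],[[22,-42,13],[0,0,0]],[[22,-42,13],[0,0,0]],[[22,-42,13],[0,0,0]]]' >/dev/null
python3 -m pendant '[[[22,-42,13],[0,0,0]],[[22,-42,13],[0,0,0]],[[22,-42,13],[0,0,0]],[[0,0,0],[0,0,0]],[[0,0,0],[0,0,0]]]'
python3 - <<'E'
from h import *
C=cam("wrist"); im=capture("wrist"); save("w3",im)
np.savez("w3.npz",K=C[0],D=C[1],R=C[2],t=C[3]); print(C[0][0,0],C[1],-C[2].T@C[3])
E
```

```text
time_s: 7.3
tcp_pos: [0.6189, -0.0042, 0.4639]
orientation: [[-1.0, 0.01, -0.005], [0.01, 1.0, 0.001], [0.005, 0.001, -1.0]]
force: [-0.7, 0.2, -0.3]
width: 0.095
grip_force: 0.0
414.79957674851664 [-0.07367174  0.          0.          0.          0.        ] [ 0.54396945 -0.00297805  0.6341164 ]
```

View pics/w3.png

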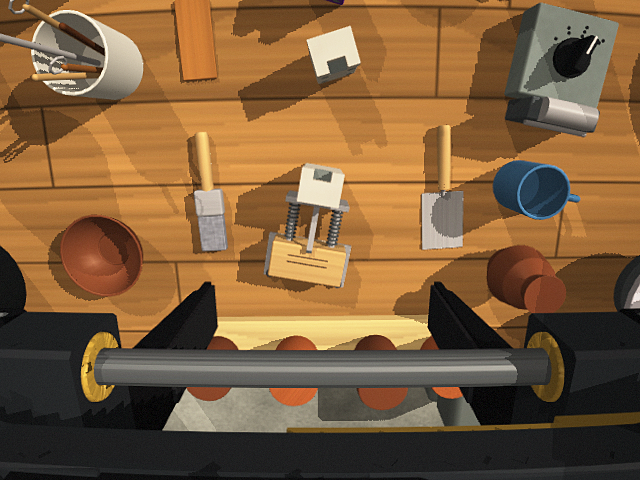

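Wrist view: the loose half is at (334,55), notch facing the jig. The held half is at (322,187), the wooden block at (310,260) and the pointer tip at (310,248).

Run:
```python
import cv2,numpy as np
im=cv2.imread("pics/w3.png"); o=np.zeros((600,800,3),np.uint8)
a=cv2.resize(im[20:90,300:368],None,fx=5.5,fy=5.5,interpolation=cv2.INTER_CUBIC); b=cv2.resize(im[155:300,258:358],None,fx=4,fy=4,interpolation=cv2.INTER_CUBIC)
o[:a.shape[0],:a.shape[1]]=a; o[:b.shape[0],400:800]=b; cv2.imwrite("pics/w3c.png",o)
g=cv2.cvtColor(im,cv2.COLOR_BGR2GRAY); np.set_printoptions(linewidth=250)
print(g[25:85:3,304:364:3])
```

```text
[[116 134 134 128 132 132 116 115 115 114 113 115 110 113 106 147 113 113 114 116]
 [137 139 136 135 137 139 116 117 120 119 117 115 149 232 232 229 122 120 120 118]
 [146 143 143 143 145 148 122 124 118 153 243 230 227 227 227 225 132 127 128 125]
 [145 140 146 140 137 137 179 240 230 226 225 227 227 226 225 226 242 118 121 122]
 [133 129 119 192 236 229 227 226 226 224 227 227 227 228 226 224 232 103 112 111]
 [124 245 229 226 227 224 226 224 226 226 226 226 226 229 227 228 228 106 107 107]
 [128 156 227 225 225 224 225 224 228 227 226 227 226 227 227 227 227 178 116 115]
 [131 122 227 224 223 224 224 226 226 228 227 229 227 229 228 228 228 242 113 118]
 [131 134 236 224 223 225 226 226 228 226 228 226 228 229 229 227 227 232 102 112]
 [130 137 198 225 225 225 226 227 228 228 230 229 228 230 228 229 228 229 125 116]
 [147 122  77 228 226 227 227 228 228 229 229 231 238 213 232 226 226 228 203 117]
 [ 78  83  81 233 227 228 228 228 231 238 198 102  75  77 219 228 228 227 239 108]
 [ 75  76  73 247 227 228 230 233  91  77  75  74  79  77 141 228 228 228 233 117]
 [ 81  79  82 108 228 230 226 232  59  73  76  76  73  77  65 235 242 188  91 118]
 [ 84  82  76  88 233 228 227 226 133  78  73  75  77  80  76  77  81  75 130 114]
 [ 74  72  74  70 244 228 229 228 229  78  81  77  76  74  86  59  87 121 109 127]
 [ 78  81  81  79 180 230 233 228 129  72  78  82  83  82  82  59  93 116 113 133]
 [ 81  79  86  83  92 125  74  79  75  87  80  81  85  70  84 106 117 117 117 130]
 [ 78  77  79  79  84  85  77  88  80  85  69  57  54 110 111 111 111 109 112 110]
 [ 73  75  78  74  74  86  63  61  54  56  51 113 103 105 102 106 103 105 106 107]]
```

View pics/w3c.png

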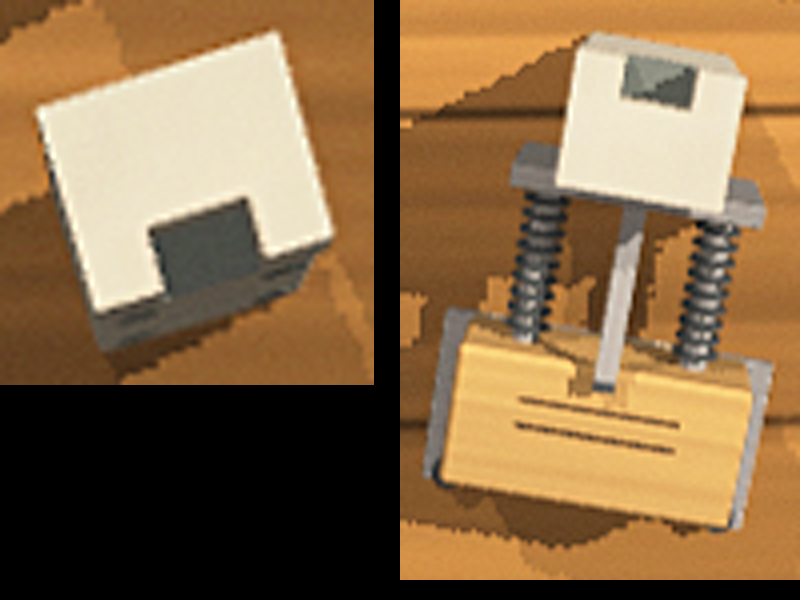

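The composite crop shows clean tops. The loose half's corners are at crop (38,107), (278,32), (332,237) and (97,312). The held half's are at (580,47), (746,78), (724,212) and (557,186). The block's lines run (518,399)-(679,426) and (515,424)-(674,451), with the pointer tip at (604,388).

```bash
cat > meas.py <<'E'
from h import *
def top(C,im,box,th,z):
    g=cv2.cvtColor(im,cv2.COLOR_BGR2GRAY) if im.ndim==3 else im
    x0,y0,x1,y1=box; m=np.zeros_like(g); m[y0:y1,x0:x1]=(g[y0:y1,x0:x1]>th)*255
    c=max(cv2.findContours(m,0,1)[0],key=cv2.contourArea)
    w=toz(C,c.reshape(-1,2),z)[:,:2]
    return cv2.minAreaRect((w*1000).astype(np.float32)),cv2.boxPoints(cv2.minAreaRect((w*1000).astype(np.float32)))
E
python3 - <<'E'
from meas import *
Z=np.load("w3.npz"); C=(Z["K"],Z["D"],Z["R"],Z["t"]); im=cv2.imread("pics/w3.png")
print("loose",top(C,im,(300,20,368,90),190,.09))
a=np.array
g=cv2.cvtColor(im,cv2.COLOR_BGR2GRAY); print(g[162:215:3,294:350:3])
for th in(205,215,222): print("held",th,top(C,im,(290,155,352,215),th,.09)[0])
pl=a([[38,107],[278,32],[332,237],[97,312]])/5.5+[300,20]-.4; L=toz(C,pl,.09)[:,:2]*1000
ph=(a([[580,47],[746,78],[724,212],[557,186]])-[400,0])/4+[258,155]-.4; H=toz(C,ph,.09)[:,:2]*1000
ln=(a([[518,399],[679,426],[515,424],[674,451],[604,388]])-[400,0])/4+[258,155]-.4; N=toz(C,ln,.052)[:,:2]*1000
deg=lambda v:np.degrees(np.arctan2(v[1],v[0])).round(2)
for q,n in((L,"L"),(H,"H")):
    print(n,q.round(1).tolist(),"mid",q.mean(0).round(1),"y dirs",deg(q[1]-q[0]),deg(q[2]-q[3]),"x dirs",deg(q[3]-q[0]),deg(q[2]-q[1]),"len",[np.linalg.norm(q[i]-q[i-1]).round(1) for i in range(4)])
print("lines",N.round(1).tolist(),deg(N[1]-N[0]),deg(N[3]-N[2]))
E
```

```text
loose (((446.2756652832031, 12.815258026123047), (45.18924331665039, 55.710601806640625), 16.549978256225586), array([[416.68246  ,  33.080444 ],
       [432.55173  , -20.322159 ],
       [475.86887  ,  -7.4499283],
       [459.9996   ,  45.952675 ]], dtype=float32))
[[145 147 147 151 148 149 148 149 149 150 147 147 148 146 147 148 147 146
  149]
 [173 177 173 119 195 192 193 195 194 169 177 164 171 174 171 171 173 173
  172]
 [ 94 104 102 240 227 217 209 171 192 193 200 192 195 194 190 180 171 170
  171]
 [100 104  98 233 229 231 235 118 144 141 141 138 142 198 196 196 171 170
  168]
 [101 104 119 229 228 231 237 126 139 148 129  79  85 242 232 229 219 155
  165]
 [ 99 101 146 230 231 230 232 125 127 120  92  92  83 234 230 230 234 150
  161]
 [ 99  97 226 232 231 233 234 222 200 162  97  89 102 231 229 231 235 132
  158]
 [ 48  47 250 232 230 231 232 231 233 233 236 236 227 231 229 230 231  84
  105]
 [108 104 239 230 231 233 231 231 232 231 232 231 230 232 231 232 207 155
  156]
 [101  98 232 230 231 232 231 232 231 230 230 231 230 229 229 231 158 146
  147]
 [103 114 230 230 232 
[... 751 characters left out ...]
1212768554688, -5.2130279541015625), (55.541664123535156, 44.40312194824219), 79.18657684326172)
held 222 ((614.0385131835938, -5.33013916015625), (55.251136779785156, 44.138675689697266), 79.25639343261719)
L [[432.3, -19.9], [417.1, 33.2], [460.4, 45.4], [476.0, -7.4]] mid [446.5  12.8] y dirs 105.98 106.53 x dirs 15.99 15.76 len [np.float64(45.4), np.float64(55.3), np.float64(44.9), np.float64(55.1)]
H [[586.6, -27.8], [597.1, 26.0], [641.3, 18.8], [632.0, -36.4]] mid [614.2  -4.8] y dirs 78.91 80.44 x dirs -10.72 -9.25 len [np.float64(46.2), np.float64(54.8), np.float64(44.7), np.float64(56.0)]
lines [[716.5, -55.1], [727.5, 3.8], [726.1, -56.5], [737.2, 1.9], [712.7, -23.5]] 79.43 79.27
```

```bash
python3 -m pendant '[[[-34.5,3.5,-34],[0,0,0.06]],[[-34.5,3.5,-34],[0,0,0.06]],[[-34.5,3.5,-34],[0,0,0.06]],[[-34.5,3.5,-34],[0,0,0.06]],[[-34.5,3.5,-34],[0,0,0.06]]]' 100 >/dev/null
python3 -m pendant '[[[0,0,-45],[0,0,0]],[[0,0,-45],[0,0,0]],[[0,0,-40],[0,0,0]],[[0,0,-30],[0,0,0]],[[0,0,0],[0,0,0]]]' >/dev/null
python3 -m pendant '[[[0,0,0],[0,0,0]],[[0,0,0],[0,0,0]]]' >/dev/null
python3 -c "
from h import *
s=read_state();o=s['orientation'];print(s['tcp_pos'],np.degrees(np.arctan2(-o[1,0],-o[0,0])),o[:,2],s['time_s'],s['width'])"
```

```text
[0.44764715 0.01452046 0.13933137] 16.773213425765505 [ 3.43496877e-03 -2.16604882e-04 -9.99994077e-01] 8.55 0.09487277529523436
```

```bash
python3 -m pendant '[[[-1,-1.5,-40],[0,0,0]],[[0,0,-40],[0,0,0]],[[0,0,-23],[0,0,0]],[[0,0,0],[0,0,0]],[[0,0,0],[0,0,0]]]'
python3 -m pendant '[[[0,0,0],[0,0,0]],[[0,0,0],[0,0,0]],[[0,0,0],[0,0,0]],[[0,0,0],[0,0,0]],[[0,0,0],[0,0,0]]]' 0 30
python3 -m pendant '[[[0,0,0],[0,0,0]],[[0,0,0],[0,0,0]]]'
```

```text
time_s: 9.05
tcp_pos: [0.447, 0.0125, 0.0361]
orientation: [[-0.958, -0.288, 0.003], [-0.288, 0.958, -0.0], [-0.002, -0.001, -1.0]]
force: [1.0, 0.7, 0.6]
width: 0.095
grip_force: 0.0
time_s: 9.55
tcp_pos: [0.4457, 0.0126, 0.0345]
orientation: [[-0.958, -0.288, 0.001], [-0.288, 0.958, -0.0], [-0.001, -0.0, -1.0]]
force: [0.3, 0.1, 0.4]
width: 0.0606
grip_force: 0.0
time_s: 9.75
tcp_pos: [0.4458, 0.0124, 0.0344]
orientation: [[-0.958, -0.288, 0.001], [-0.288, 0.958, -0.0], [-0.0, -0.001, -1.0]]
force: [0.5, -1.7, 1.2]
width: 0.0559
grip_force: 30.0
```

```bash
python3 -m pendant '[[[0,0,6],[0,0,0]],[[18.25,-1.1,0],[0,0,-0.08]],[[18.25,-1.1,0],[0,0,-0.08]],[[18.25,-1.1,0],[0,0,-0.08]],[[18.25,-1.1,0],[0,0,-0.08]]]' 
python3 -m pendant '[[[18.25,-1.1,0],[0,0,-0.08]],[[18.25,-1.1,0],[0,0,-0.08]],[[0,0,0],[0,0,0]],[[0,0,0],[0,0,0]],[[0,0,0],[0,0,0]]]' >/dev/null
python3 - <<'E'
from h import *
C=cam("wrist"); im=capture("wrist"); save("w4",im); np.savez("w4.npz",K=C[0],D=C[1],R=C[2],t=C[3])
s=read_state();o=s['orientation'];print(s['tcp_pos'],np.degrees(np.arctan2(-o[1,0],-o[0,0])),o[:,2],s['time_s'],s['force'])
sc=capture("scene"); tp=capture("top"); save("s4",sc); save("t4",tp); Cs=cam("scene")
c=proj(Cs,[[.60,0,.05]])[0].astype(int); print(c)
O=np.zeros((600,800,3),np.uint8); O[:300,:400]=cv2.resize(im,(400,300)); a=cv2.resize(sc[c[1]-60:c[1]+80,c[0]-65:c[0]+65],None,fx=3,fy=4.2)
a=cv2.resize(sc[c[1]-60:c[1]+80,c[0]-65:c[0]+65],None,fx=3.05,fy=3.05,interpolation=cv2.INTER_CUBIC); O[:a.shape[0],400:400+a.shape[1]]=a
b=cv2.resize(tp[130:260,280:400],None,fx=2.2,fy=2.2,interpolation=cv2.INTER_CUBIC);O[305:305+b.shape[0],:b.shape[1]]=b
save("m4",O)
E
```

```text
time_s: 10.25
tcp_pos: [0.5184, 0.0084, 0.0396]
orientation: [[-0.999, 0.032, -0.002], [0.032, 1.0, 0.0], [0.002, 0.0, -1.0]]
force: [0.2, 0.2, -1.3]
width: 0.0558
grip_force: 30.0
[0.55370576 0.00616946 0.0396358 ] -10.740643111859647 [-1.55050951e-03  2.09125244e-04 -9.99998776e-01] 10.8 [ 1.15382782  0.51718603 -2.82880043]
[330 279]
```

View pics/m4.png

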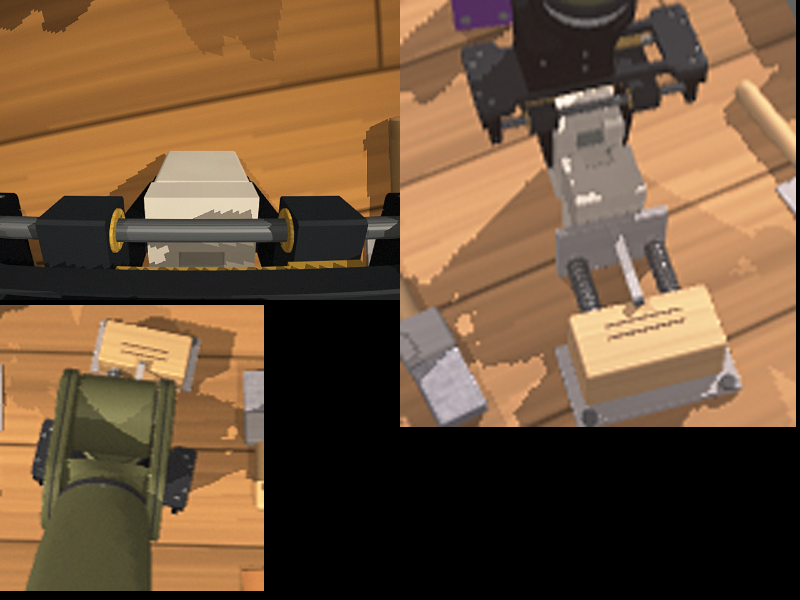

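The composite shows the loose half gripped upright, aligned with the held half and about 15 mm short of it. The pointer and both lines are visible in the scene view, at crop (640,305) and (645,322). I'll check the lateral alignment on the loose half's back-top edge in the wrist picture.

Run:
```python
from h import *
im=cv2.imread("pics/w4.png"); g=cv2.cvtColor(im,cv2.COLOR_BGR2GRAY).astype(int); np.set_printoptions(linewidth=250)
for r in range(280,304,3): print(r,g[r,224:250:2],g[r,384:424:2])
print(g[236:312:2,320])
Z=np.load("w4.npz"); C=(Z["K"],Z["D"],Z["R"],Z["t"])
u=np.array([np.cos(np.radians(10.74)),-np.sin(np.radians(10.74))]); v=np.array([-u[1],u[0]]); t=np.array([.55371,.00617])
for z in(.0965,0.0065):
  P=[[*(t-.0225*u+k*.028*v),z] for k in(-1,1)]; print(z,proj(C,P).round(1))
```

```text
280 [87 86 87 86 86 86 85 86 82 85 83 81 85] [182 180 178 182 190 140 132 131 129 129 132 153 152 148 148 147 148 150 150 147]
283 [85 84 83 87 83 81 82 81 81 80 84 89  0] [181 183 183 181 186 193   0 114 128 129 130 131 134 152 148 150 147 146 148 147]
286 [81 81 81 81 82 85 80 83 81 85 89 36 73] [182 179 180 181 179 187 162  35 133 132 128 130 129 143 148 148 148 151 148 147]
289 [ 84  82  91  87  83  85  82  81  89  91  60   0 144] [194 196 194 198 196 196 188 123  74 137 129 126 129 129 124 143 144 147 145 147]
292 [ 83  90  84  88  88  86  86  78   0 177 180 187 179] [177 176 178 178 177 177 179 179 187 184  37 105 131 127 126 123 146 143 144 145]
295 [ 84  88  85  81  81  88  58   0 118 186 182 177 180] [179 178 181 180 176 178 177 178 178 178 146   0  65 130 126 125 145 145 143 144]
298 [ 87  85  79  82  87  49   1  19 187 182 181 179 178] [179 179 178 179 179 179 179 176 177 177 182 107   5  43 132 122 127 146 144 142]
301 [ 82  84  83  90  32   7   0 190 180 178 179 179 174] [177 181 178 180 184 177 178 175 176 177 180 190  28  11  12 118 126 122 140 144]
[144 145 143 180 181 180 178 178 181 181 177 180 181 181 185 181 183 185 183 183 180 183 183 185 182 178 181 212 177 181 181 178 180 179 179 177 180 175]
0.0965 [[226.3 316.1]
 [413.9 316.2]]
0.0065 [[265.6 239.6]
 [376.2 239.6]]
```

```bash
python3 -m pendant '[[[0,-0.4,-2.5],[0,0,0]],[[0,0,-2.5],[0,0,0]],[[4.9,-0.9,0],[0,0,0]],[[4.9,-0.9,0],[0,0,0]],[[2,-0.4,0],[0,0,0]]]' 
python3 -m pendant '[[[0,0,0],[0,0,0]],[[0,0,0],[0,0,0]]]' 
python3 -m pendant '[[[2.0,-0.4,0],[0,0,0]],[[2,-0.4,0],[0,0,0]],[[2,-0.4,0],[0,0,0]],[[0,0,0],[0,0,0]],[[0,0,0],[0,0,0]]]' 
python3 -m pendant '[[[2.0,-0.4,0],[0,0,0]],[[2,-0.4,0],[0,0,0]],[[2,-0.3,0],[0,0,0]],[[0,0,0],[0,0,0]],[[0,0,0],[0,0,0]]]'
```

```text
time_s: 11.4
tcp_pos: [0.5677, 0.0032, 0.0353]
orientation: [[-0.982, 0.187, 0.001], [0.187, 0.982, -0.0], [-0.001, 0.0, -1.0]]
force: [0.4, 0.4, -2.6]
width: 0.0557
grip_force: 30.0
time_s: 11.6
tcp_pos: [0.5669, 0.0033, 0.0351]
orientation: [[-0.982, 0.187, -0.0], [0.187, 0.982, 0.0], [0.0, -0.0, -1.0]]
force: [0.3, 0.4, -3.6]
width: 0.0557
grip_force: 30.0
time_s: 12.1
tcp_pos: [0.5724, 0.0022, 0.035]
orientation: [[-0.982, 0.187, -0.001], [0.187, 0.982, 0.0], [0.001, -0.0, -1.0]]
force: [-3.1, 0.7, -1.0]
width: 0.0563
grip_force: 30.0
time_s: 12.6
tcp_pos: [0.5783, 0.0012, 0.035]
orientation: [[-0.982, 0.187, -0.002], [0.187, 0.982, 0.0], [0.002, -0.0, -1.0]]
force: [-5.2, 1.2, -0.4]
width: 0.0559
grip_force: 30.0
```

```bash
python3 -m pendant '[[[2.2,-0.4,0],[0,0,0]],[[2.2,-0.4,0],[0,0,0]],[[0,0,0],[0,0,0]],[[0,0,0],[0,0,0]],[[0,0,0],[0,0,0]]]'
python3 - <<'E'
from h import *
u=np.array([np.cos(np.radians(10.7)),-np.sin(np.radians(10.7))]); v=np.array([-u[1],u[0]]); j=np.array([.592,-.001])
O=np.zeros((600,800,3),np.uint8); x=0
for n in("scene","top"):
    im=capture(n).astype(np.uint8); save(n+"5",im); C=cam(n)
    # rectify block top (z=.052): 0.25mm/px, along u 105..160, v -40..40
    src=[];q=[(105,-25),(105,25),(160,25),(160,-25)]
    P=[[*(j+a/1000*u+b/1000*v),.052] for a,b in q]; px=proj(C,P).astype(np.float32); print(n,px.round(1).tolist())
    dst=np.float32([[(b+25)*8,(a-105)*8] for a,b in q])
    w=cv2.warpPerspective(im,cv2.getPerspectiveTransform(px,dst),(400,440),flags=cv2.INTER_CUBIC)
    O[:440,x:x+400]=w; x+=400
save("m5",O)
E
```

```text
time_s: 13.1
tcp_pos: [0.5822, 0.0004, 0.0349]
orientation: [[-0.982, 0.187, -0.003], [0.187, 0.982, 0.0], [0.003, -0.0, -1.0]]
force: [-7.0, 0.7, 1.3]
width: 0.0561
grip_force: 30.0
scene [[330.5, 315.20001220703125], [351.0, 310.3999938964844], [358.3999938964844, 330.5], [337.29998779296875, 335.70001220703125]]
top [[351.6000061035156, 163.60000610351562], [333.6000061035156, 159.89999389648438], [337.79998779296875, 141.3000030517578], [355.70001220703125, 144.89999389648438]]
```

View pics/m5.png

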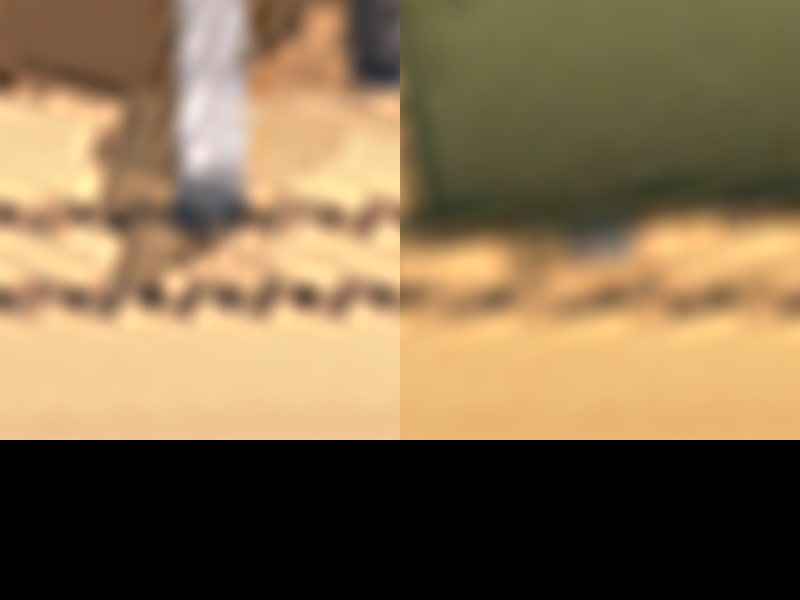

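The rectified scene view (left) shows the lines at rows 213 and 297 and the pointer tip ending at about row 228. The tip looks short of the middle because it stands above the block. In the top view (right) the tip is at 262. Intersecting the two views gives about 14 mm. I'll refine this by differencing against the rest image.

```bash
python3 - <<'E'
from h import *
u=np.array([np.cos(np.radians(10.7)),-np.sin(np.radians(10.7))]); v=np.array([-u[1],u[0]]); j=np.array([.592,-.001])
C=cam("scene"); np.set_printoptions(linewidth=250)
def rect(im,z):
    q=[(95,-25),(95,25),(160,25),(160,-25)]
    px=proj(C,[[*(j+a/1000*u+b/1000*v),z] for a,b in q]).astype(np.float32)
    return cv2.warpPerspective(im,cv2.getPerspectiveTransform(px,np.float32([[(b+25)*8,(a-95)*8] for a,b in q])),(400,520),flags=cv2.INTER_CUBIC)
cr=[]
for f in("scene0","s4","scene5"):
    im=cv2.imread(f"pics/{f}.png"); w=rect(im,.057).astype(float)
    # blueness: pointer (grey/dark) vs wood (yellow): R-B
    d=(w[...,2]-w[...,0])[:,190:235].mean(1); g=w[:,190:235].mean((1,2))
    print(f,"R-B",[(95+k/8,int(d[k])) for k in range(160,340,8)]); print("  g",[int(g[k]) for k in range(160,340,8)])
    h=np.where((d[:-1]<50)&(d[1:]>=50))[0]; print("  crossings mm",95+h/8)
f=[]
E
python3 -m pendant '[[[0,0,0],[0,0,0]]]' | grep -E "force|pos"
```

```text
scene0 R-B [(115.0, 20), (116.0, 17), (117.0, 12), (118.0, 6), (119.0, 4), (120.0, 3), (121.0, 1), (122.0, 1), (123.0, 15), (124.0, 42), (125.0, 73), (126.0, 96), (127.0, 100), (128.0, 98), (129.0, 97), (130.0, 99), (131.0, 97), (132.0, 86), (133.0, 70), (134.0, 57), (135.0, 60), (136.0, 75), (137.0, 91)]
  g [175, 157, 133, 111, 98, 87, 75, 66, 73, 99, 137, 169, 181, 183, 184, 185, 180, 162, 136, 116, 119, 141, 164]
  crossings mm [124.125 145.   ]
s4 R-B [(115.0, 21), (116.0, 19), (117.0, 14), (118.0, 8), (119.0, 4), (120.0, 4), (121.0, 2), (122.0, 1), (123.0, 16), (124.0, 45), (125.0, 78), (126.0, 100), (127.0, 101), (128.0, 97), (129.0, 95), (130.0, 96), (131.0, 96), (132.0, 90), (133.0, 79), (134.0, 71), (135.0, 74), (136.0, 86), (137.0, 94)]
  g [210, 188, 159, 132, 116, 102, 86, 74, 79, 106, 146, 178, 189, 192, 196, 200, 199, 184, 159, 140, 144, 168, 193]
  crossings mm [124.]
scene5 R-B [(115.0, 18), (116.0, 17), (117.0, 15), (118.0, 14), (119.0, 15), (120.0, 17), (121.0, 18), (122.0, 18), (123.0, 18), (124.0, 17), (125.0, 15), (126.0, 15), (127.0, 16), (128.0, 17), (129.0, 15), (130.0, 12), (131.0, 9), (132.0, 5), (133.0, 2), (134.0, 2), (135.0, 11), (136.0, 30), (137.0, 53)]
  g [181, 178, 182, 192, 203, 211, 216, 215, 214, 216, 218, 219, 214, 197, 172, 150, 129, 112, 96, 80, 76, 91, 115]
  crossings mm [136.75]
tcp_pos: [0.5822, 0.0004, 0.0349]
force: [-8.1, 0.8, 1.3]
grip_force: 30.0
```

```bash
python3 -m pendant '[[[1,-0.2,0],[0,0,0]],[[1.1,-0.2,-0.3],[0,0,0]],[[0,0,0],[0,0,0]],[[0,0,0],[0,0,0]],[[0,0,0],[0,0,0]]]'
python3 - <<'E'
from h import *
u=np.array([np.cos(np.radians(10.7)),-np.sin(np.radians(10.7))]); v=np.array([-u[1],u[0]]); j=np.array([.592,-.001])
C=cam("scene"); save("scene6",capture("scene"))
def rect(im,z):
    q=[(95,-25),(95,25),(160,25),(160,-25)]
    px=proj(C,[[*(j+a/1000*u+b/1000*v),z] for a,b in q]).astype(np.float32)
    return cv2.warpPerspective(im,cv2.getPerspectiveTransform(px,np.float32([[(b+25)*8,(a-95)*8] for a,b in q])),(400,520),flags=cv2.INTER_CUBIC)
W=[]
for f in("s4","scene5","scene6"):
    w=rect(cv2.imread(f"pics/{f}.png"),.057).astype(float); d=(w[...,2]-w[...,0])[:,190:235].mean(1); h=np.where((d[:-1]<50)&(d[1:]>=50))[0]; print(f,95+h/8,[(95+k//8,int(d[k])) for k in range(320,400,8)])
im=cv2.imread("pics/scene6.png")[215:355,255:425]; cv2.imwrite("pics/s6c.png",cv2.resize(im,None,fx=4.2,fy=4.2,interpolation=cv2.INTER_CUBIC))
E
```

```text
time_s: 13.8
tcp_pos: [0.5842, 0.0001, 0.0347]
orientation: [[-0.982, 0.187, -0.003], [0.187, 0.982, 0.0], [0.003, -0.0, -1.0]]
force: [-9.3, 1.2, 1.8]
width: 0.0559
grip_force: 30.0
s4 [124.] [(135, 74), (136, 86), (137, 94), (138, 95), (139, 95), (140, 95), (141, 96), (142, 92), (143, 78), (144, 62)]
scene5 [136.75] [(135, 11), (136, 30), (137, 53), (138, 71), (139, 87), (140, 99), (141, 103), (142, 96), (143, 77), (144, 58)]
scene6 [138.375] [(135, -2), (136, 0), (137, 15), (138, 37), (139, 63), (140, 82), (141, 93), (142, 93), (143, 75), (144, 56)]
```

View pics/s6c.png

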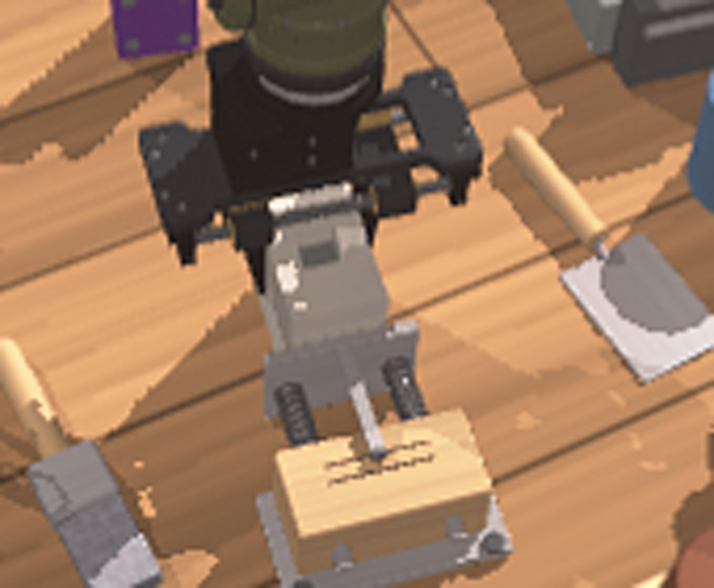

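The scene crop shows the halves face to face with edges in line, and the pointer tip at (376,453), between the two lines. The estimates of the stop's travel are 14.4 mm from the picture and 15.1 mm from the arm's position; the force agrees roughly. The bystanders have not moved.

```bash
python3 -c "
from workcell import *
print(sign_off())"
```

```text
the job is handed in; nothing more can be done
None
```

The dial is on its three-dot mark and released, and the loose half is still held face to face against the held half with the stop pressed in about 15 mm, midway between the lines; the job is handed in.

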